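# Take the retaining cap of unknown hand off the tape spindle

## Robot

A 6-joint arm with a two-finger parallel gripper is mounted at the origin on a cart in front of the work surface, level with it; the furniture and walls round the work are solid. World frame = base frame: x ahead of the robot, y to its left, z up, the work surface at z = 0. Lengths are in m, angles in rad, forces in N, time in s.
With the tool pointing down it reaches from about 0.25 to 0.725 m from the base axis. Payload 4 kg.
Tool frame: the origin (TCP) lies midway between the tips of the shut fingers; the grasp point (between the pads) lies 19 mm behind it; z points along the fingers, y is the line along which they close (so a half turn about z gives the same grasp; the last joint's range is limited). The gripper opens to 85 mm and grips with 20 to 120 N. Pads are 22 mm wide; open, the fingers measure 114 mm over their backs; the gripper's body (76 mm by 85 mm) begins 54 mm behind the grasp point. The pads swing forward as they close: fully open they stand 13 mm farther back than shut.
Start: joints at [1.141, 0.241, 0.005, 1.335, 0, 1.571], TCP at [0.208, 0.455, 0.231] pointing down, gripper open.
Joint ranges: [-2.72, 2.72], [-1.05, 1.87], [-1.09, 1.28], [-1.99, 2.15], [-1.42, 1.44], [-3.14, 3.14]. Speed limits (rad/s): [2.79, 2.79, 3.14, 3.14, 3.14, 3.14].

## Interface

Orientations are given as a unit quaternion [x, y, z, w].
In Python, from workcell import get_obs, camera, job_done, silhouettes gives the robot as it stands. The module is installed in compiled form; this text tells all that it offers.
- The arm moves only by the tool drive_tool, never from a script. Its argument "increments" is a list of rows, each a list of 3 entries, a list of its own where there are three numbers: the shift along the world's x, y, z in mm, then the turn, a rotation vector about the world's x, y, z in degrees, then the opening, from 0 (shut) to 1 (fully open). A call has 1 to 8 rows; each row shifts and turns the commanded pose from where the row before left it; what a row does not reach is not made up. A row lasts 1/12 s, in which the tool goes at most 41.7 mm and 7.16 degrees, less where a joint would pass 70% of its speed; a pose out of reach is approached as far as the arm can. A call is refused whole if a number of a shift passes 41.7 or a number of a turn 7.16, either way. A call with a gripper value outside its range is refused whole. The fingers move at their own pace and stop on an object; the grip force is fixed at half the most. Time passes only in rows, so rows that do not move let the fingers close. It gives the time, the measured TCP pose, the force, the opening and the grip force at its end, in the units of the state.
- get_obs(): the state, without advancing time (a new reading comes with each control period).
- camera(name): name is "scene" or "side" or "wrist"; returns a dict with "image" (384x512x3 uint8, red, green, blue), "K" (3x3 intrinsics, pixels), "k1" (the pictures are not rectified: a ray, as slopes to the right and down, at radius r is drawn at 1 + k1 r^2 times it, then the intrinsics apply), "view" (4x4, takes a point from world to camera coordinates). Camera axes: x right, y down, z forward; pixel columns grow to the right and rows downward; lengths in m; the calibration is good to about 2 mm. A picture is of the moment at which its call begins. There is no depth.
- job_done(): hands the job in; it is judged then, once.
Trained networks look in a picture, given as the dict that the camera call returned (one of the last four; its "shot" number tells which), for a name from the list of things; names that differ only in an ending like _2 or _b are one class to them, and where a whole thing is asked for, a point or a joint stands for the part that bears it (a point fixed in the world has none). Each returns a list of dicts, best first, with "conf" (0 to 1); they miss things now and then, are a little off and sometimes report something else, mostly with a low value. They report only what shows in the picture. A call takes as long as a camera call.
- silhouettes(query, picture): "region" (384x512 bool, what is visible of it) and "bbox" ([left, top, right, bottom] in pixels, round what is visible of it).
The state is a dict: "clock": time; "joint_pos": joint angles; "joint_vel": joint speeds; "tau": joint torques, N m; "eef_pos": TCP position; "tool_rot": TCP orientation; "ft_force": force on the tool from outside, world axes, zero at the start; "ft_torque": the same for the moment, N m; "grip_width": finger opening in m; "grasp_force": force on a finger pad.
Only numpy, scipy, OpenCV 4.12 (cv2) and the standard library are available. Lean on these libraries where they do the work, as an engineer would, in place of code of your own. Each camera call takes 0.05 s, during which the arm holds its last target. There are 200 camera calls.

## Task

The tape spindle on the table needs a new roll, so take off its orange retaining cap by the black grip bar. Nobody remembers whether this cap is right-hand or left-hand: try it gently one way and, if it stops short, do not force it but try the other; turn it the way it loosens until it stops, then lift it straight off. Finish while holding the cap level in the gripper, clear of the spindle and at least 10 cm higher than it sat, and leave the other things on the table where they are.

Things in the scene. Friction and masses are not known exactly. Their poses are not given: they have to be found in the camera images.
- spindle: tape spindle fixed to the table: dark round base 100 mm across, two tan tape rolls (104 mm across) round a hub 64 mm across; origin on its axis at the table surface, z up. Its yaw varies by up to 0.45 rad either way.
- hub_top (a point): centre of the hub's flat top, 94 mm above the table, on which the cap sits; axes as the spindle's. The lock inside is hidden, and its hand changes from one start to the next: right-hand loosens counter-clockwise seen from above, left-hand clockwise. Short of the loose angle the cap cannot be pulled up. Its stops are firm at 0.5 N m; twisting with 3 N m damages them.
- cap: orange cap, 0.1 to 0.2 kg: disc 84 mm across, 6 mm thick; origin at the centre of its underside, z up. Locked, its x is within 0.06 rad of the spindle's x. From there, the wrong way it meets a solid stop after about 0.23 rad; the right way it turns easily, not rising, to a stop at about 1.1 rad. From 0.95 rad to that stop it lifts straight up, free of the hub after 25 mm; 1.5 mm play all round.
- cap_grip (a point): point to grip on the cap's axis, 29 mm above the cap's origin: the middle of the black grip bar that stands on the disc, 60 mm long (along the cap's x), 16 mm thick (along its y), reaching from 6 to 40 mm above the cap's origin; axes as the cap's
- green_gift_box: bystander: green ring box, 70x70x36 mm, loose; origin under its centre
- pink_gift_box: bystander: pink ring box, 65x65x36 mm, loose; origin under its centre
- coasters: bystander: round bagged coaster stack, 105 mm across, 44 mm high, loose; origin under its centre
- blue_bangle: bystander: blue bangle, 55 mm across, 6 mm high, loose, lying flat; origin under its centre
- stock_pad: bystander: white count pad, 102x145x9 mm, loose, lying flat; origin under its centre

How it is judged:
On the way, in this order (a step that is already met when the one before it is completed fails the run):
1. the cap is turned loose, at least 0.85 rad from its locked angle, while still seated in the hub (angle between the x axis of cap and the x axis of spindle, either way round above 0.85 rad and z of cap in the frame of spindle below 0.099 m and horizontal distance between cap and spindle below 0.006 m), for 0.1 s.
2. the cap is lifted clear of the hub in the gripper (z of cap in the frame of spindle above 0.124 m and contact force between the fingers and cap above 1 N), for 0.1 s.
At the end, for the whole second after the job is handed in: the gripper holds the cap still and level (within 0.2 rad), its underside at least 96 mm above the hub's top, touching nothing of the spindle (z of cap in the frame of spindle above 0.19 m and contact force between the fingers and cap above 1 N and contact force between cap and spindle below 0.1 N and angle between cap's own z axis and vertical below 0.2 rad and linear speed of cap below 0.03 m/s); the arm keeps its last pose, push and grip.
It fails at once if the cap is forced: pressed against the spindle with over 150 N (about 3 N m of twist against a stop) (contact force between cap and spindle above 150 N).
It fails at once if a bystander is shifted by more than 30 mm (distance of any of green_gift_box, pink_gift_box, coasters, blue_bangle, stock_pad from where it was at the start of the episode above 0.03 m).
It also fails if it takes over 48 s, if anything falls off the work surface, if the arm or the gripper's body presses on something with over 40 N, if the wrist force passes 120 N, or if a joint passes its speed limit or range.

## Working session

There is one attempt and no reset: what is moved stays moved. The work goes in short steps, Python scripts to look and compute and a tool call to move; the robot and the scene stay as the last step left them, time stands still between calls to the robot, and variables do not carry over. Pictures are saved under pics/ and viewed, at most 10 in all, crops included, and the job is handed in when it is done.

Besides the shell and the picture viewer there is one more tool, called after "Emit:" as name(argument=value, ...) on one line, values as JSON. drive_tool: Moves the arm, as the interface text tells. Its arguments: {"type":"object","properties":{"increments":{"type":"array"}},"required":["increments"]}

```bash
mkdir -p pics; cat > h.py <<'E'
import numpy as np, cv2
from workcell import get_obs, camera, job_done, silhouettes
def ray(c,uv):
    K=c["K"]; p=np.array([(uv[0]-K[0,2])/K[0,0],(uv[1]-K[1,2])/K[1,1]]); q=p.copy()
    for _ in range(20): q=p/(1+c["k1"]*(q@q))
    V=c["view"]; R=V[:3,:3]; return -R.T@V[:3,3], R.T@np.array([q[0],q[1],1.])
def onplane(c,uv,z):
    o,d=ray(c,uv); return o+d*(z-o[2])/d[2]
def proj(c,P):
    V=c["view"]; p=V[:3,:3]@np.asarray(P,float)+V[:3,3]; q=p[:2]/p[2]; q=q*(1+c["k1"]*(q@q)); return q*[c["K"][0,0],c["K"][1,1]]+[c["K"][0,2],c["K"][1,2]]
E
python3 - <<'E'
from h import *
ims=[]
for n in ["scene","side","wrist"]:
    c=camera(n); ims.append(c["image"])
    o,_=ray(c,(256,192)); print(n,o.round(3))
    for q in ["cap","cap_grip","spindle"]:
        for s in silhouettes(q,c)[:2]:
            ys,xs=np.nonzero(s["region"]); print(q,round(s["conf"],2),s["bbox"],len(xs),onplane(c,(xs.mean(),ys.mean()),.10).round(3))
cv2.imwrite("pics/a.png",cv2.resize(np.vstack([np.hstack(ims[:2]),np.hstack([ims[2],ims[2]*0])]),(800,600))[:,:,::-1])
print(get_obs())
E
```

```text
scene [ 0.01  -0.464  0.817]
cap 0.77 [153.1, 157.2, 181.9, 181.3] 484 [0.436 0.254 0.1  ]
cap 0.55 [204.7, 216.1, 232.0, 240.4] 465 [ 0.384 -0.014  0.1  ]
cap_grip 0.87 [153.8, 156.7, 182.7, 182.1] 489 [0.438 0.254 0.1  ]
spindle 0.95 [154.5, 172.2, 190.0, 205.5] 833 [0.391 0.18  0.1  ]
side [0.465 1.113 0.826]
cap 0.64 [264.1, 239.6, 296.4, 264.6] 596 [0.439 0.259 0.1  ]
cap 0.36 [261.2, 253.4, 299.3, 292.4] 1053 [0.441 0.347 0.1  ]
cap_grip 0.92 [266.1, 239.1, 296.8, 267.4] 616 [0.438 0.258 0.1  ]
spindle 0.74 [259.2, 256.8, 297.1, 292.2] 1070 [0.44  0.347 0.1  ]
spindle 0.33 [267.1, 238.8, 296.8, 262.3] 567 [0.438 0.259 0.1  ]
wrist [0.149 0.483 0.375]
{'clock': 0.6, 'joint_pos': array([1.14098756e+00, 2.40565156e-01, 4.98720400e-03, 1.33520422e+00,
       2.02282637e-05, 1.57078861e+00]), 'joint_vel': array([-0.00013441, -0.00103875, -0.0016768 , -0.00015355,  0.00087114,
        0.00032837]), 'tau': array([ 2.87307466e-04, -3.71973431e+01,  2.52570945e+01,  1.33988673e-03,
       -1.26945025e-05, -2.53938524e-06]), 'eef_pos': array([0.2083395 , 0.45451787, 0.23131899]), 'tool_rot': array([ 2.13250241e-01,  9.76997612e-01,  9.07273800e-06, -8.37188702e-06]), 'ft_force': array([-0.18798325,  0.33007341,  0.45894496]), 'ft_torque': array([-0.02565337, -0.00840136,  0.03920813]), 'grasp_force': 0.0, 'grip_width': 0.08588712331113449}
```

View pics/a.png

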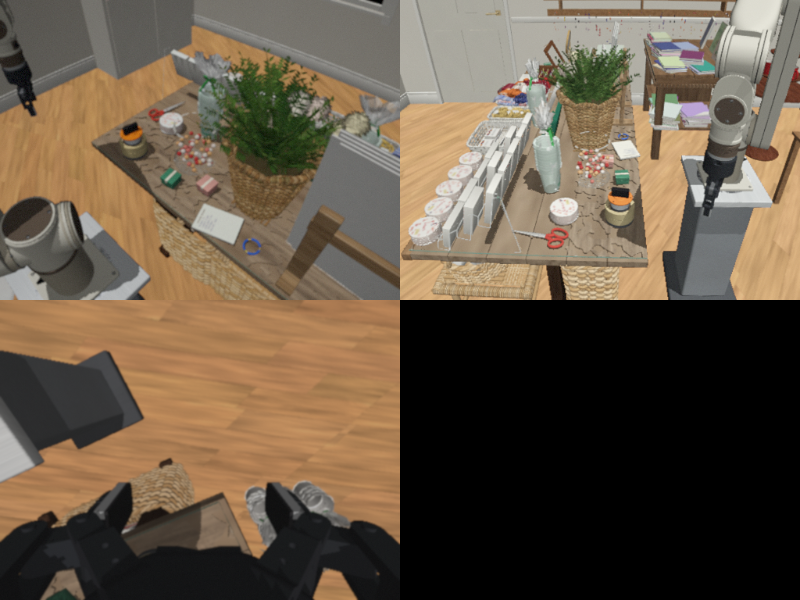

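The cap sits near (0.438, 0.256): scene px (168,169), side px (280,252). The next things, the green box and the coasters, are well clear of it. I'll move nearer for a wrist view.

Emit:
drive_tool(increments=[[[25,-22,5],[0,0,0],1],[[25,-22,5],[0,0,0],1],[[25,-22,5],[0,0,0],1],[[25,-22,5],[0,0,0],1],[[25,-22,5],[0,0,0],1],[[25,-22,0],[0,0,0],1],[[25,-22,0],[0,0,0],1],[[0,0,0],[0,0,0],1]])

```text
clock: 1.27
eef_pos: [0.3871, 0.2972, 0.2565]
tool_rot: [0.217, 0.976, -0.0, 0.001]
ft_force: [-0.2, 1.6, -0.6]
grip_width: 0.0858
grasp_force: 0.0
```

```bash
python3 - <<'E'
from h import *
o=get_obs(); print(o["clock"],o["eef_pos"],o["tool_rot"].round(3),o["joint_pos"].round(2))
c=camera("wrist"); im=c["image"]
print(ray(c,(256,192)),proj(c,[.438,.256,.1]))
for q in ["cap","cap_grip","spindle"]:
    for s in silhouettes(q,c)[:2]: print(q,s["conf"],s["bbox"])
cs=camera("scene"); ci=camera("side")
z=lambda c,b:cv2.resize(c["image"][b[1]:b[1]+60,b[0]:b[0]+64],(400,375),interpolation=cv2.INTER_CUBIC)
cv2.imwrite("pics/b.png",cv2.vconcat([cv2.resize(np.hstack([z(cs,(138,140)),z(ci,(250,230))]),(640,300)),cv2.resize(im,(640,300))])[:,:,::-1] if 0 else cv2.resize(np.hstack([im,np.vstack([cv2.resize(z(cs,(138,140)),(205,192)),cv2.resize(z(ci,(250,230)),(205,192))])]),(800,429))[:,:,::-1])
np.savez("w.npz",**{k:c[k] for k in["image","K","k1","view"]})
E
```

```text
1.2667 [0.38706648 0.29715976 0.25646085] [ 0.217  0.976 -0.     0.001] [ 0.66  0.21  0.03  1.39 -0.    1.09]
(array([0.32744494, 0.32575899, 0.39966772]), array([ 0.25306168, -0.10883893, -0.96136978])) [239.22805024 228.81758757]
cap 0.69 [206.7, 196.8, 277.5, 269.4]
cap_grip 0.75 [201.2, 194.8, 280.4, 269.4]
spindle 0.92 [199.5, 172.1, 285.1, 237.4]
```

View pics/b.png

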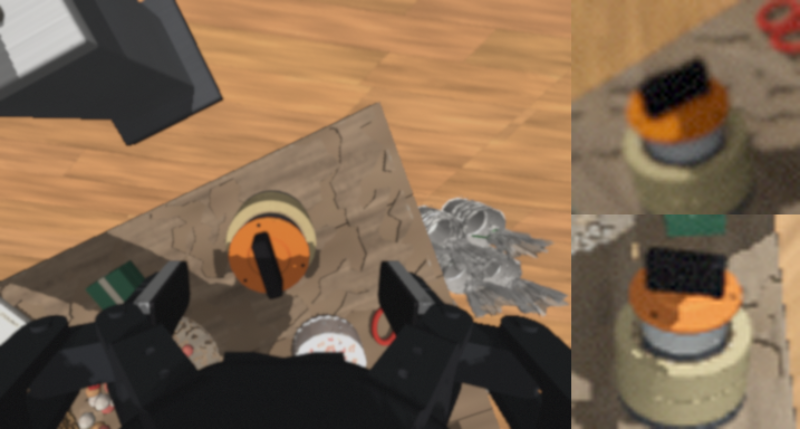

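The wrist view shows the cap at about px (241,229). The bar is near-vertical in the image, tilted slightly. I'll fit a model for x, y and yaw.

```bash
cat > fit.py <<'E'
from h import *
from scipy.optimize import minimize
def fit(c,x0,z=.094,save=None):
    im=c["image"].astype(int); R,G,B=im[...,0],im[...,1],im[...,2]
    u,v=proj(c,[x0[0],x0[1],z]).astype(int); w=np.zeros(R.shape,bool); w[max(v-75,0):v+75,max(u-75,0):u+75]=1
    org=(R>1.9*B)&(R-B>70)&(G<.72*R)&w
    n,l,st,_=cv2.connectedComponentsWithStats(org.astype(np.uint8)); org=l==1+np.argmax(st[1:,4])
    a=np.linspace(0,2*np.pi,60)
    def masks(p):
        x,y,t=p; ct,s_=np.cos(t),np.sin(t); P=lambda pts:cv2.convexHull(np.array([proj(c,q)*16 for q in pts]).astype(np.int32))
        d=np.zeros(R.shape,np.uint8); b=d.copy()
        cv2.fillPoly(d,[P([[x+.042*np.cos(i),y+.042*np.sin(i),z+k] for i in a for k in(0,.006)])],255,cv2.LINE_AA,4)
        cv2.fillPoly(b,[P([[x+ct*i-s_*j,y+s_*i+ct*j,z+k] for i in(-.03,.03) for j in(-.008,.008) for k in(.006,.04)])],255,cv2.LINE_AA,4)
        return d/255.,b/255.
    dark=(im.max(2)<60)&w
    hull=np.zeros(R.shape,np.uint8); cv2.fillPoly(hull,[cv2.convexHull(np.argwhere(org)[:,::-1].astype(np.int32))],1)
    dark&=cv2.dilate(hull,np.ones((3,3)),iterations=5)>0
    def cost(p):
        d,b=masks(p); o=d*(1-b); return np.abs(o-org)[w].sum()+np.abs(b-dark)[w].sum()
    best=min((minimize(cost,[x0[0],x0[1],t],method="Nelder-Mead",options=dict(initial_simplex=np.array([[x0[0],x0[1],t],[x0[0]+.01,x0[1],t],[x0[0],x0[1]+.01,t],[x0[0],x0[1],t+.3]]))) for t in x0[2:]),key=lambda r:r.fun)
    print("fit",best.x.round(4),best.fun,org.sum(),dark.sum()); return best.x
E
python3 - <<'E'
from fit import *
d=np.load("w.npz"); fit({k:d[k] for k in d},[.438,.256,-.5,-.2,.2,.5])
for n in["scene","side"]: fit(camera(n),[.438,.256,-.5,-.2,.2,.5])
E
```

```text
fit [ 0.4411  0.2569 -0.2489] 816.3454671280276 2878 931
fit [ 0.4406  0.2583 -0.0984] 209.85330257593233 264 186
fit [ 0.4374  0.2524 -0.1031] 175.26123798539024 324 251
```

Emit:
drive_tool(increments=[[[13,-10,-8],[0,0,5],1],[[13,-10,-8],[0,0,5],1],[[13,-10,-8],[0,0,5],1],[[13,-10,-8],[0,0,0],1],[[0,0,0],[0,0,0],1],[[0,0,0],[0,0,0],1]])

```text
clock: 2.17
eef_pos: [0.4349, 0.2606, 0.2238]
tool_rot: [0.084, 0.996, -0.0, -0.001]
ft_force: [-0.3, -0.1, 0.9]
grip_width: 0.0856
grasp_force: 0.0
```

```bash
python3 - <<'E'
from fit import *
o=get_obs(); print(o["clock"],o["eef_pos"],o["tool_rot"].round(3),o["joint_pos"].round(2))
c=camera("wrist"); p=fit(c,[.439,.256,-.4,-.1,.2])
im=cv2.resize(c["image"],None,fx=1.5,fy=1.5)[:,:,::-1].copy()
def draw(p,col):
    x,y,t=p
    f=lambda q:tuple((proj(c,q)*1.5).astype(int).tolist())
    for k in(.1,.134):
        pts=[f([x+np.cos(t)*i-np.sin(t)*j,y+np.sin(t)*i+np.cos(t)*j,k]) for i,j in((-.03,-.008),(.03,-.008),(.03,.008),(-.03,.008))]
        cv2.polylines(im,[np.array(pts)],True,col,1)
    cv2.polylines(im,[np.array([f([x+.042*np.cos(a),y+.042*np.sin(a),.1]) for a in np.linspace(0,6.28,50)])],True,col,1)
draw(p,(0,255,0))
u,v=(proj(c,[.439,.256,.1])*1.5).astype(int); r=im[max(v-150,0):v+150,u-200:u+200]
cv2.imwrite("pics/c.png",cv2.resize(r,(800,600) if r.shape[0]>290 else (800,2*r.shape[0])))
E
```

```text
2.1667 [0.43485789 0.26064295 0.2237889 ] [ 0.084  0.996 -0.    -0.001] [0.54 0.26 0.01 1.32 0.   0.71]
fit [ 0.4412  0.2563 -0.1632] 766.7192156862745 4328 1082
```

View pics/c.png

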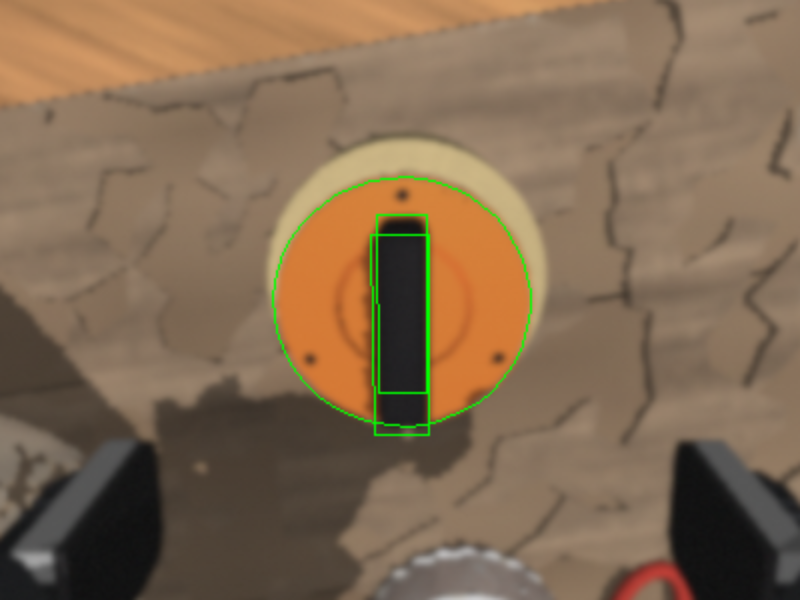

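The fit lies on the picture and the tool yaw already matches the bar. Descending and gripping.

Emit:
drive_tool(increments=[[[6,-4,0],[0,0,0],1],[[0,0,-25],[0,0,0],1],[[0,0,-25],[0,0,0],1],[[0,0,-25],[0,0,0],1],[[0,0,-25],[0,0,0],1],[[0,0,-14],[0,0,0],1],[[0,0,0],[0,0,0],1],[[0,0,0],[0,0,0],1]])

```text
clock: 2.88
eef_pos: [0.4409, 0.2568, 0.1103]
tool_rot: [0.083, 0.997, -0.0, -0.0]
ft_force: [-1.0, 0.3, 0.5]
grip_width: 0.0851
grasp_force: 0.0
```

Emit:
drive_tool(increments=[[[0,0,0],[0,0,0],0.6],[[0,0,0],[0,0,0],0.3],[[0,0,0],[0,0,0],0],[[0,0,0],[0,0,0],0],[[0,0,0],[0,0,0],0],[[0,0,0],[0,0,0],0],[[0,0,0],[0,0,0],0],[[0,0,0],[0,0,0],0]])

```text
clock: 3.55
eef_pos: [0.4418, 0.2567, 0.111]
tool_rot: [0.084, 0.996, 0.0, 0.001]
ft_force: [-1.7, -0.5, 5.0]
grip_width: 0.0147
grasp_force: 60.9
```

```bash
python3 -c "
from workcell import *
o=get_obs()
for k in o: print(k,o[k])"
```

```text
clock 3.55
joint_pos [ 5.26461595e-01  3.46366806e-01 -1.77333646e-01  1.04581842e+00
 -1.15038147e-04  6.94531414e-01]
joint_vel [ 0.00088775 -0.00060144  0.0008949   0.0005499  -0.00031579  0.00087731]
tau [ 8.51063454e-02 -3.73909843e+01  2.14701176e+01 -3.14777875e-01
  6.84175710e-02 -7.26285536e-03]
eef_pos [0.4417604  0.25669914 0.11099772]
tool_rot [8.39360565e-02 9.96470936e-01 3.19037727e-04 5.56325129e-04]
ft_force [-1.74137298 -0.45284714  4.99053209]
ft_torque [-0.1400896   0.13242652 -0.00764995]
grasp_force 60.93798279762268
grip_width 0.014722266602648323
```

Gripped, 61 N. Trying counter-clockwise gently.

Emit:
drive_tool(increments=[[[0,0,0],[0,0,3],0],[[0,0,0],[0,0,3],0],[[0,0,0],[0,0,3],0],[[0,0,0],[0,0,0],0]])

```text
clock: 3.88
eef_pos: [0.4418, 0.2569, 0.111]
tool_rot: [0.005, 1.0, 0.0, 0.001]
ft_force: [-0.2, -0.2, 4.9]
grip_width: 0.0148
grasp_force: 61.1
```

```bash
cat > s.py <<'E'
from workcell import *
import numpy as np
o=get_obs(); q=o["tool_rot"]
print(o["clock"],"yaw of bar deg",round(-2*np.degrees(np.arctan2(q[0],q[1])),2),o["eef_pos"].round(4),o["ft_force"].round(1),"T",o["ft_torque"].round(3),o["grip_width"],"j6",o["joint_pos"][5].round(2))
E
python3 s.py
```

```text
3.8833 yaw of bar deg -0.57 [0.4418 0.2569 0.111 ] [-0.2 -0.2  4.9] T [0.006 0.09  0.106] 0.014796438626872334 j6 0.54
```

Emit:
drive_tool(increments=[[[0,0,0],[0,0,1.5],0],[[0,0,0],[0,0,1.5],0],[[0,0,0],[0,0,0],0]])

```text
clock: 4.13
eef_pos: [0.4419, 0.2566, 0.111]
tool_rot: [-0.02, 1.0, 0.0, 0.001]
ft_force: [1.2, 0.2, 5.5]
grip_width: 0.0148
grasp_force: 61.1
```

```bash
python3 s.py
```

```text
4.1333 yaw of bar deg 2.33 [0.4419 0.2566 0.111 ] [1.2 0.2 5.5] T [-0.189  0.094  0.02 ] 0.014762349171563162 j6 0.49
```

Emit:
drive_tool(increments=[[[0,0,0],[0,0,1.5],0],[[0,0,0],[0,0,0],0]])

```text
clock: 4.3
eef_pos: [0.4421, 0.2563, 0.111]
tool_rot: [-0.033, 0.999, -0.0, 0.001]
ft_force: [-0.4, -2.6, 6.7]
grip_width: 0.0146
grasp_force: 61.1
```

```bash
python3 s.py
```

```text
4.3 yaw of bar deg 3.8 [0.4421 0.2563 0.111 ] [-0.4 -2.6  6.7] T [-0.32  -0.017 -0.066] 0.014579458412283225 j6 0.46
```

Emit:
drive_tool(increments=[[[0,0,0],[0,0,1.5],0],[[0,0,0],[0,0,0],0]])

```text
clock: 4.47
eef_pos: [0.4422, 0.2559, 0.111]
tool_rot: [-0.046, 0.999, -0.001, 0.001]
ft_force: [0.3, -2.2, 4.9]
grip_width: 0.015
grasp_force: 61.2
```

```bash
python3 s.py
```

```text
4.4667 yaw of bar deg 5.28 [0.4422 0.2559 0.111 ] [ 0.3 -2.2  4.9] T [-0.509 -0.031 -0.066] 0.015011470153504292 j6 0.43
```

Emit:
drive_tool(increments=[[[0,0,0],[0,0,1],0],[[0,0,0],[0,0,0],0]])

```text
clock: 4.63
eef_pos: [0.4423, 0.2558, 0.111]
tool_rot: [-0.055, 0.999, -0.001, 0.001]
ft_force: [0.9, -3.3, 6.6]
grip_width: 0.0147
grasp_force: 61.2
```

```bash
python3 s.py
```

```text
4.6333 yaw of bar deg 6.25 [0.4423 0.2558 0.111 ] [ 0.9 -3.3  6.6] T [-0.618 -0.082 -0.135] 0.014695952170812094 j6 0.42
```

Emit:
drive_tool(increments=[[[0,0,0],[0,0,1],0],[[0,0,0],[0,0,0],0]])

```text
clock: 4.8
eef_pos: [0.4423, 0.2556, 0.111]
tool_rot: [-0.063, 0.998, -0.001, 0.001]
ft_force: [1.4, -3.1, 6.3]
grip_width: 0.0151
grasp_force: 61.2
```

```bash
python3 s.py; python3 -c "
from fit import *
c=camera('wrist'); cv2.imwrite('pics/d.png',c['image'][:,:,::-1])
for n in['scene','side']: fit(camera(n),[.441,.256,-.2,0,.2])"
```

```text
4.8 yaw of bar deg 7.24 [0.4423 0.2556 0.111 ] [ 1.4 -3.1  6.3] T [-0.732 -0.186 -0.139] 0.01507694239918837 j6 0.4
fit [0.4413 0.2584 0.3778] 214.45217993079584 279 162
fit [0.439  0.2523 0.1674] 235.52928873510186 316 197
```

Emit:
drive_tool(increments=[[[0,0,0],[0,0,1.5],0],[[0,0,0],[0,0,0],0]])

```text
clock: 5.12
eef_pos: [0.4425, 0.2552, 0.1111]
tool_rot: [-0.076, 0.997, -0.001, 0.001]
ft_force: [0.8, -5.0, 6.9]
grip_width: 0.0148
grasp_force: 61.2
```

```bash
python3 s.py
```

```text
5.1167 yaw of bar deg 8.73 [0.4425 0.2552 0.1111] [ 0.8 -5.   6.9] T [-0.938 -0.19  -0.157] 0.01484137669302582 j6 0.37
```

Emit:
drive_tool(increments=[[[0,0,0],[0,0,1.5],0],[[0,0,0],[0,0,0],0]])

```text
clock: 5.28
eef_pos: [0.4426, 0.2549, 0.111]
tool_rot: [-0.089, 0.996, -0.002, 0.001]
ft_force: [1.1, -5.6, 6.4]
grip_width: 0.015
grasp_force: 61.3
```

```bash
python3 s.py
```

```text
5.2833 yaw of bar deg 10.22 [0.4426 0.2549 0.111 ] [ 1.1 -5.6  6.4] T [-1.106 -0.29  -0.18 ] 0.015005065219693534 j6 0.35
```

From about 12–13° of turn on, a side force grows and the tool drifts, pivoting about a point off the axis. That matches the stop at 0.23 rad, so I won't force it and will turn the other way.

Emit:
drive_tool(increments=[[[0,0,0],[0,0,-4],0],[[0,0,0],[0,0,-4],0],[[0,0,0],[0,0,-4],0],[[0,0,0],[0,0,-4],0],[[0,0,0],[0,0,-4],0],[[0,0,0],[0,0,0],0]])

```text
clock: 5.78
eef_pos: [0.442, 0.2566, 0.111]
tool_rot: [0.086, 0.996, 0.0, 0.001]
ft_force: [0.2, -1.0, 6.1]
grip_width: 0.0146
grasp_force: 61.1
```

```bash
python3 s.py
```

```text
5.7833 yaw of bar deg -9.86 [0.442  0.2566 0.111 ] [ 0.2 -1.   6.1] T [-0.193  0.062 -0.111] 0.014595912234427336 j6 0.7
```

Emit:
drive_tool(increments=[[[0,0,0],[0,0,-4],0],[[0,0,0],[0,0,-4],0],[[0,0,0],[0,0,-2],0],[[0,0,0],[0,0,0],0]])

```text
clock: 6.12
eef_pos: [0.442, 0.2567, 0.111]
tool_rot: [0.172, 0.985, 0.0, 0.001]
ft_force: [0.3, -1.0, 5.6]
grip_width: 0.0152
grasp_force: 61.1
```

```bash
python3 s.py
```

```text
6.1167 yaw of bar deg -19.79 [0.442  0.2567 0.111 ] [ 0.3 -1.   5.6] T [-0.094  0.091 -0.16 ] 0.015229542102804432 j6 0.87
```

Emit:
drive_tool(increments=[[[0,0,0],[0,0,-2],0],[[0,0,0],[0,0,-2],0],[[0,0,0],[0,0,-2],0],[[0,0,0],[0,0,0],0]])

```text
clock: 6.45
eef_pos: [0.442, 0.2566, 0.111]
tool_rot: [0.223, 0.975, 0.0, 0.001]
ft_force: [0.0, -0.0, 5.4]
grip_width: 0.0148
grasp_force: 61.1
```

```bash
python3 s.py
```

```text
6.45 yaw of bar deg -25.78 [0.442  0.2566 0.111 ] [ 0.  -0.   5.4] T [-0.17   0.109 -0.09 ] 0.014782968990921094 j6 0.98
```

Emit:
drive_tool(increments=[[[0,0,0],[0,0,-2],0],[[0,0,0],[0,0,-2],0],[[0,0,0],[0,0,-2],0],[[0,0,0],[0,0,0],0]])

```text
clock: 6.78
eef_pos: [0.4419, 0.2565, 0.111]
tool_rot: [0.274, 0.962, 0.0, 0.001]
ft_force: [-0.3, -0.9, 5.1]
grip_width: 0.015
grasp_force: 61.1
```

```bash
python3 s.py
```

```text
6.7833 yaw of bar deg -31.79 [0.4419 0.2565 0.111 ] [-0.3 -0.9  5.1] T [-0.223  0.099 -0.119] 0.014954259250460776 j6 1.08
```

Past 22° with no resistance, so the cap is left-hand. Continuing clockwise to just short of the loose stop.

Emit:
drive_tool(increments=[[[0,0,0],[0,0,-5],0],[[0,0,0],[0,0,-5],0],[[0,0,0],[0,0,-5],0],[[0,0,0],[0,0,-5],0],[[0,0,0],[0,0,-5],0],[[0,0,0],[0,0,-5],0],[[0,0,0],[0,0,-5],0],[[0,0,0],[0,0,0],0]])

```text
clock: 7.45
eef_pos: [0.4408, 0.2555, 0.111]
tool_rot: [0.551, 0.834, -0.001, 0.0]
ft_force: [-3.3, -3.8, 8.5]
grip_width: 0.0151
grasp_force: 61.5
```

```bash
python3 s.py
```

```text
7.45 yaw of bar deg -66.89 [0.4408 0.2555 0.111 ] [-3.3 -3.8  8.5] T [-0.729  0.524 -0.096] 0.015123047969737367 j6 1.69
```

Emit:
drive_tool(increments=[[[0,0,0],[0,0,-1.5],0],[[0,0,0],[0,0,-1.5],0],[[0,0,0],[0,0,0],0]])

```text
clock: 7.7
eef_pos: [0.4407, 0.2555, 0.111]
tool_rot: [0.572, 0.82, -0.001, 0.0]
ft_force: [-3.2, -3.0, 9.5]
grip_width: 0.0147
grasp_force: 61.6
```

```bash
python3 s.py
```

```text
7.7 yaw of bar deg -69.76 [0.4407 0.2555 0.111 ] [-3.2 -3.   9.5] T [-0.706  0.629  0.005] 0.01465968212680026 j6 1.74
```

Emit:
drive_tool(increments=[[[0,0,0],[0,0,-1.5],0],[[0,0,0],[0,0,-1.5],0],[[0,0,0],[0,0,0],0]])

```text
clock: 7.95
eef_pos: [0.4406, 0.2555, 0.111]
tool_rot: [0.593, 0.805, -0.001, 0.0]
ft_force: [-2.4, -4.0, 9.5]
grip_width: 0.0149
grasp_force: 61.6
```

```bash
python3 s.py
```

```text
7.95 yaw of bar deg -72.76 [0.4406 0.2555 0.111 ] [-2.4 -4.   9.5] T [-0.707  0.695  0.044] 0.014899968588109196 j6 1.8
```

```bash
python3 -c "
from fit import *
w=camera('wrist')['image']
z=lambda c,b:cv2.resize(c['image'][b[1]:b[1]+60,b[0]:b[0]+64],(410,384),interpolation=cv2.INTER_CUBIC)
im=np.hstack([w[150:342,56:456].repeat(2,0).repeat(2,1)[:384],z(camera('scene'),(138,140)),z(camera('side'),(250,230))])
cv2.imwrite('pics/e.png',cv2.resize(im,(800,190*800//800))[:,:,::-1]) if 0 else cv2.imwrite('pics/e.png',np.vstack([cv2.resize(w[150:342,56:456],(800,384)),cv2.resize(im[:,800:],(800,216))[:, :]])[:600,:,::-1])"
```

```text
(no output)
```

View pics/e.png

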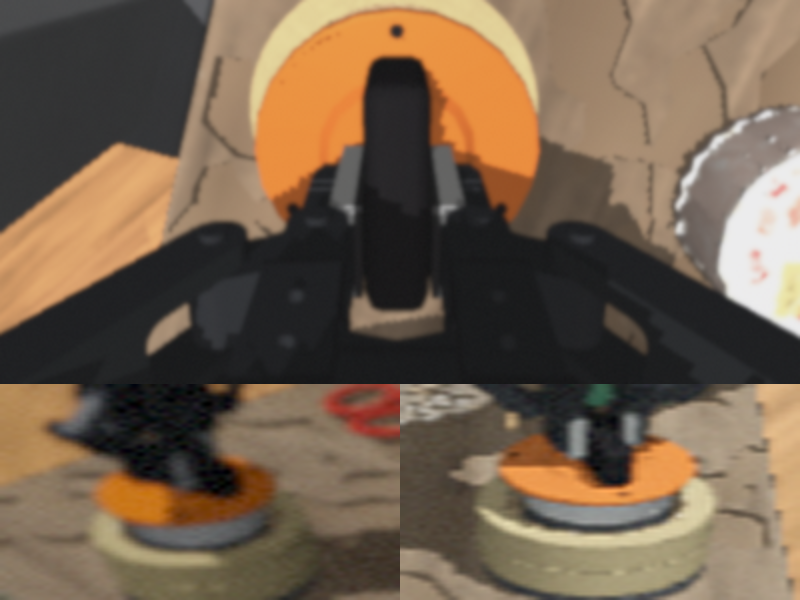

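The wrist view shows the bar square between the pads and turned with the gripper, and the cap is still seated. At about 1.10 rad it should be loose, so I'll try a gentle lift.

Emit:
drive_tool(increments=[[[0,0,2],[0,0,0],0],[[0,0,2],[0,0,0],0],[[0,0,0],[0,0,0],0]])

```text
clock: 8.35
eef_pos: [0.441, 0.2556, 0.1138]
tool_rot: [0.593, 0.806, -0.001, 0.0]
ft_force: [0.2, -3.4, -0.6]
grip_width: 0.0147
grasp_force: 60.3
```

```bash
python3 s.py
```

```text
8.35 yaw of bar deg -72.68 [0.441  0.2556 0.1138] [ 0.2 -3.4 -0.6] T [-0.695  0.031 -0.002] 0.014684822267971088 j6 1.79
```

Emit:
drive_tool(increments=[[[0,0,5],[0,0,0],0],[[0,0,5],[0,0,0],0],[[0,0,5],[0,0,0],0],[[0,0,0],[0,0,0],0]])

```text
clock: 8.68
eef_pos: [0.4416, 0.2562, 0.1304]
tool_rot: [0.592, 0.806, -0.0, 0.001]
ft_force: [-0.3, -5.5, 2.1]
grip_width: 0.0147
grasp_force: 60.4
```

```bash
python3 s.py
```

```text
8.6833 yaw of bar deg -72.65 [0.4416 0.2562 0.1304] [-0.3 -5.5  2.1] T [-1.14   0.151  0.036] 0.014687589197779323 j6 1.79
```

Emit:
drive_tool(increments=[[[0,0,8],[0,0,0],0],[[0,0,8],[0,0,0],0],[[0,0,10],[0,0,0],0],[[0,0,20],[0,0,0],0],[[0,0,20],[0,0,0],0],[[0,0,20],[0,0,0],0],[[0,0,20],[0,0,0],0],[[0,0,0],[0,0,0],0]])

```text
clock: 9.35
eef_pos: [0.4437, 0.2586, 0.2411]
tool_rot: [0.592, 0.806, 0.005, 0.002]
ft_force: [1.2, 0.6, -1.7]
grip_width: 0.0152
grasp_force: 60.3
```

Emit:
drive_tool(increments=[[[0,0,10],[0,0,0],0],[[0,0,10],[0,0,0],0],[[0,0,0],[0,0,0],0],[[0,0,0],[0,0,0],0],[[0,0,0],[0,0,0],0],[[0,0,0],[0,0,0],0]])

```text
clock: 9.85
eef_pos: [0.4409, 0.2563, 0.2544]
tool_rot: [0.592, 0.806, -0.001, -0.0]
ft_force: [0.8, 0.4, -1.5]
grip_width: 0.0149
grasp_force: 60.1
```

```bash
python3 s.py;python3 -c "
from h import *
cv2.imwrite('pics/f.png',np.hstack([camera('side')['image'][120:360,180:440],camera('wrist')['image'][144:384,100:460]])[:,:,::-1])"
```

```text
9.85 yaw of bar deg -72.62 [0.4409 0.2563 0.2544] [ 0.8  0.4 -1.5] T [-0.003 -0.014  0.011] 0.014920402527933665 j6 1.79
```

View pics/f.png

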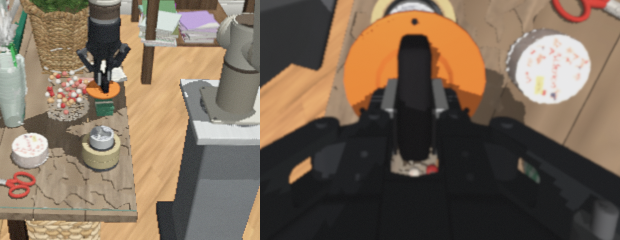

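The cap is off, held level about 143 mm above where it sat, and clear of the spindle. Handing in.

```bash
python3 -c "
from workcell import *
print(job_done())"
```

```text
the job is handed in; nothing more can be done
None
```

The cap was left-hand: I loosened it clockwise by about 1.10 rad, lifted it off, and handed in with it held level about 143 mm above its seat, clear of the spindle; the hand-in call gave no verdict.

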